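# Uncover the moss pot, hang up its dome and mist it

### The arm

A 6-joint arm with a two-finger parallel gripper is mounted at the origin on the work surface. World frame = base frame: x ahead of the robot, y to its left, z up, the work surface at z = 0. Lengths are in m, angles in degrees, forces in N, time in s.
With the tool pointing down it reaches from about 0.325 to 0.9 m from the base axis. Payload 3.5 kg.
Tool frame: the origin (TCP) lies midway between the tips of the shut fingers; the grasp point (between the pads) lies 19 mm behind it (r.grasp_offset is the x of the grasp point in the tool frame, in m); x points along the fingers, z is the direction in which the jaws open and shut, and the axes are right-handed (so a half turn about x gives the same grasp; the last joint's range is limited). The gripper opens to 85 mm and grips with 20 to 120 N. Pads are 22 mm wide; open, the fingers measure 114 mm over their backs; the gripper's body (76 mm by 85 mm) begins 54 mm behind the grasp point. The pads swing forward as they close: fully open they stand 13 mm farther back than shut.
Start: joints at [-70.382, 15.837, -1.513, 72.651, 0, 84.076], TCP at [0.269, -0.564, 0.231] pointing down, gripper open.
Joint ranges: [-178.77, 178.77], [-48.84, 107.48], [-61.69, 71.31], [-111.58, 123.2], [-90, 87.43], [-180, 180]. Speed limits (degrees/s): [147.25, 147.25, 180, 180, 180, 180].

### API

Orientations are given as a 3x3 rotation matrix whose columns are the frame's x, y, z axes.
In Python, from plant import r, imaging, close_job, look_for, place_of gives the robot as it stands. The module is installed in compiled form; this text tells all that it offers.
- The arm moves only by the tool step_arm, never from a script. Its argument "targets" is a list of rows, each a list of 5 numbers: the shift along the world's x, y, z in cm, then the turn about the world's z in degrees, then the gripper's target within -1 to 1 (shut at 1, half-way at 0, fully open at -1). A call has 1 to 10 rows; each row is the pose to reach, as a shift and turn from the pose measured when the call began; what a row does not reach only later rows make up. A row lasts 1/8 s, in which the tool goes at most 62.5 mm and 10.7 degrees, less where a joint would pass 70% of its speed; a pose out of reach is approached as far as the arm can. A call with a gripper value outside its range is refused whole. The fingers move at their own pace and stop on an object; the grip force is fixed at half the most. Time passes only in rows, so rows that repeat a pose let the fingers close. It gives the time, the measured TCP pose, the force and the opening at its end, in the units of the state.
- r.read_state(): the state, without advancing time (a new reading comes with each control period).
- imaging.camera(name): name is "scene" or "top" or "wrist"; returns a dict with "image" (400x640x3 uint8, blue, green, red), "mtx" (3x3 intrinsics, pixels), "R" (3x3) and "t" (3): a world point X has camera coordinates R X + t. Camera axes: x right, y down, z forward; pixel columns grow to the right and rows downward; lengths in m; the calibration is good to about 2 mm. The wrist camera is an equidistant fisheye: a pixel r from the principal point sees the ray r / f radians off the axis. A picture is of the moment at which its call begins. There is no depth.
- close_job(): hands the job in, once; it reports no verdict.
Trained networks look in a picture, given as the dict that the camera call returned (one of the last four; its "shot" number tells which), for a name from the list of things; names that differ only in an ending like _2 or _b are one class to them, and where a whole thing is asked for, a point or a joint stands for the part that bears it (a point fixed in the world has none). Each returns a list of dicts, best first, with "p" (0 to 1); they miss things now and then, are a little off and sometimes report something else, mostly with a low value. They report only what shows in the picture. A call takes as long as a camera call. They do not tell look-alikes from the thing itself.
- look_for(target, picture): "position" ([x, y, z] in m, in world coordinates, good to about 4 mm: the middle of the surface that is visible of it).
- place_of(target, picture): "position" ([x, y, z] in m, in world coordinates, good to about 4 mm: a listed point, or the origin of a listed thing).
The state is a dict: "time": time; "joints": joint angles; "dq": joint speeds; "joint_efforts": joint torques, N m; "tool_pos": TCP position; "ee_rot": TCP orientation; "contact_force": force on the tool from outside, world axes, zero at the start; "ft_torque": the same for the moment, N m; "gripper_width": opening from 0.0 (shut) to 1.0 (fully open).
Only numpy, scipy, OpenCV 4.12 (cv2) and the standard library are available. Lean on these libraries where they do the work, as an engineer would, in place of code of your own. Each camera call takes 0.05 s, during which the arm holds its last target. There are 200 camera calls.

### The job

The moss in the small grey pot is due for misting: lift the clear dome off it and hang the dome by its wire handle on the hook of the bamboo stake, then set the pot down upright in the shallow saucer in front of the pump bottle, leaving the saucer where it is. Only when the pot stands there, press the pump head all the way down and let it spring back up. Carry the pot level, do not let the dome or the pot fall, and leave the scoop, the clay pot and the jar undisturbed.

Things in the scene. Friction and masses are not known exactly. Their poses are not given: they have to be found in the camera images.
- dome: Clear rigid plastic humidity dome, a round bell 106 mm across outside (100 inside) at its open lower rim, flat top at 95 mm, 0.13 to 0.2 kg, loose, mouth down over the pot on the wooden base. Origin: centre of the lower rim; z up. A rigid arched handle of 9 mm round steel wire stands on its top, in the dome's own y-z plane (see dome_handle).
- dome_handle (a point): Wire centre at the peak of the dome's handle, 145 mm above its rim, 45 mm of free height below it. Axes as the dome's. From the peak the wire falls to z = 140 mm (over the rim) at y = +-24, 130 at +-37, 116 at +-40, then in to the top at +-26 mm. The hook passes through the arch along the dome's x: pinch the wire across x beside the peak (y = 24 mm, say).
- hook_seat (a point): Steel hook, fixed: where the centre of the hung handle wire lies, 208 mm up. x points along the rod to the stake's axis at x = 80 mm; the hook opens to -x. In these axes the 7 mm rod's underside is at z = -12 mm here, its top rises to 6 mm at the stake; beyond the trough it turns up to an end at x = -28 mm, top z = 12 mm. Pass the wire over that end from -x, above z = 17 mm, then down.
- pot: Small grey round ceramic pot, straight sides 64 mm across, 65 mm tall, with a rounded mound of moss fixed in it up to 81 mm; 0.2 to 0.4 kg, loose, standing under the dome on the wooden base. Origin: centre of its underside; z up.
- base: Round wooden cloche base, 136 mm across, 15 mm thick, fixed to the table, with the pot and the dome on it. Origin: centre of the underside.
- saucer: Shallow round silicone saucer, 140 mm across and 18 mm high, rim flaring, flat inner floor 4 mm above the table and about 116 mm across, 0.14 kg, loose, in front of the pump bottle. Origin: centre of the underside.
- mister: Pump mister: a grey bottle 68 mm across in a steel bracket (foot 92 x 96 mm) screwed to the table. Origin: on the bottle's axis at table height; z up; -x is the way its spout points, over the saucer, whose centre lies 130 to 150 mm from the bottle's axis.
- pump_top (a point): Centre of the flat top of the white pump head, a disc 34 mm across on the bottle's axis, 190 mm above the table when up; it moves with the head. A spout 12 mm thick reaches 60 mm from the axis along the mister's -x, 5 to 30 mm below this top. Nothing stands above the head.
- pump_head (a joint): Travel of the sprung pump head in m: 0 = up, 0.012 = fully down. It takes 3.6 N to start and 9 N at the bottom, and springs back when let go.
- scoop: Bystander: stainless steel soil scoop about 200 mm long, 60 mm wide, 26 mm high, lying loose in the middle of the table. Origin: near its middle, underneath; x along it, blade at +x.
- clay_pot: Bystander: empty terracotta pot, 90 mm across at the rim, 80 mm tall, loose. Origin: centre of the underside.
- jar: Bystander: amber glass jar with steel lid, 76 mm across, 100 mm tall, loose. Origin: centre of the underside.
- stake: Bamboo stake 14 mm thick, 305 mm tall, upright in a spring clip on the table's far rim; carries the hook; fixed. Origin: on its axis at table height; axes as hook_seat's.
There are look-alikes about, which are no part of the job. What is shaped like the mister but yellow is not meant. What is shaped like the dome but red is not meant.

How it is judged:
By the outcome, as a careful person would: the job done as asked, in the order asked, and still so for the second after the job is handed in, with the robot touching nothing.
It also fails if it takes over 67 s, if anything falls off the work surface, if the arm or the gripper's body presses on something with over 40 N, if the wrist force passes 120 N, or if a joint passes its speed limit or range.

## Working session

There is one attempt and no reset: what is moved stays moved. The work goes in short steps, Python scripts to look and compute and a tool call to move; the robot and the scene stay as the last step left them, time stands still between calls to the robot, and variables do not carry over. Pictures are saved under pics/ and viewed, about 8 in all and at most 12, crops included, and the job is handed in when it is done.

Besides the shell and the picture viewer there is one more tool, called after "Emit:" by a JSON object that holds its "api" and its "payload". step_arm: Moves the arm, as the interface text tells. Its arguments: {"type":"object","properties":{"targets":{"type":"array","items":{"type":"array","items":{"type":"number"}}}},"required":["targets"]}

```bash
mkdir -p pics; cat > h.py <<'E'
from plant import r, imaging, close_job, look_for, place_of
import numpy as np, cv2
def proj(p,X):
    c=p["R"]@np.array(X)+p["t"]; u=p["mtx"]@c; return (u[:2]/u[2]).round(0)
def ray(p,uv):
    d=np.linalg.inv(p["mtx"])@np.array([uv[0],uv[1],1.]); R=p["R"]; return -R.T@p["t"], R.T@d
def atz(p,uv,z):
    o,d=ray(p,uv); return (o+d*(z-o[2])/d[2]).round(4)
E
cat > a.py <<'E'
from h import *
for n in ["scene","top"]:
    p=imaging.camera(n); cv2.imwrite(f"pics/{n}0.png",p["image"])
    for t in ["dome","dome_handle","hook_seat","pot","base","saucer","mister","pump_top","scoop","clay_pot","jar","stake"]:
        for d in place_of(t,p)[:3]:
            if d["p"]>.2: print(n,t,round(d["p"],2),np.round(d["position"],3),proj(p,d["position"]))
s=r.read_state(); print(s["time"],s["tool_pos"],np.round(s["ee_rot"],3).tolist(),s["gripper_width"],r.grasp_offset)
E
python3 a.py
```

```text
scene dome 0.96 [ 0.451 -0.337  0.002] [194. 263.]
scene dome 0.62 [ 0.632 -0.238  0.014] [239. 290.]
scene dome_handle 0.79 [ 0.633 -0.244  0.161] [231. 260.]
scene dome_handle 0.55 [ 0.45  -0.335  0.144] [186. 233.]
scene hook_seat 0.67 [ 0.582  0.224 -0.002] [359. 237.]
scene hook_seat 0.6 [0.653 0.047 0.207] [323. 223.]
scene base 0.83 [ 0.624 -0.246  0.001] [236. 291.]
scene base 0.37 [ 0.634 -0.245  0.159] [231. 261.]
scene saucer 0.63 [ 0.439  0.242 -0.003] [345. 211.]
scene mister 0.61 [0.568 0.625 0.001] [450. 201.]
scene mister 0.56 [ 0.582  0.226 -0.002] [360. 237.]
scene pump_top 0.58 [0.575 0.22  0.193] [361. 195.]
scene pump_top 0.53 [0.572 0.623 0.19 ] [460. 163.]
scene pump_top 0.51 [0.311 0.449 0.191] [380. 137.]
scene scoop 0.97 [ 0.42  -0.005  0.002] [282. 227.]
scene clay_pot 0.72 [ 0.579 -0.44  -0.002] [172. 303.]
scene jar 0.67 [ 0.554  0.422 -0.003] [403. 216.]
scene jar 0.31 [ 0.579  0.225 -0.003] [359. 237.]
scene stake 0.65 [0.732 0.029 0.003] [329. 286.]
top dome 0.78 [ 0.449 -0.335  0.004] [424. 223.]
top dome 0.62 [ 0.63  -0.238  0.015] [400. 175.]
top do
[... 330 characters left out ...]
.239 -0.001] [274. 223.]
top mister 0.97 [0.575 0.623 0.001] [173. 186.]
top mister 0.96 [ 0.58   0.226 -0.002] [278. 187.]
top mister 0.78 [0.305 0.452 0.002] [216. 258.]
top pump_top 0.65 [0.581 0.221 0.192] [274. 181.]
top pump_top 0.63 [0.311 0.448 0.194] [203. 262.]
top pump_top 0.6 [0.573 0.629 0.188] [151. 182.]
top scoop 0.96 [ 0.416 -0.001  0.004] [337. 230.]
top clay_pot 0.56 [ 0.579 -0.438 -0.001] [451. 189.]
top jar 0.34 [ 0.58  -0.44   0.001] [451. 189.]
top jar 0.22 [ 0.631 -0.238  0.018] [400. 174.]
top stake 0.59 [0.729 0.03  0.001] [329. 149.]
1.3 [ 0.26945788 -0.56394925  0.23131645] [[-0.0, 0.902, 0.431], [-0.0, 0.431, -0.902], [-1.0, -0.0, 0.0]] 0.9998204497442088 -0.0187
```

```bash
python3 -c "
import cv2
a=cv2.imread('pics/scene0.png')[115:325,145:485];cv2.imwrite('pics/s1.png',cv2.resize(a,None,fx=2.35,fy=2.35,interpolation=3))
a=cv2.imread('pics/top0.png')[125:285,140:470];cv2.imwrite('pics/t1.png',cv2.resize(a,None,fx=2.4,fy=2.4,interpolation=3))"
```

```text
(no output)
```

View pics/s1.png

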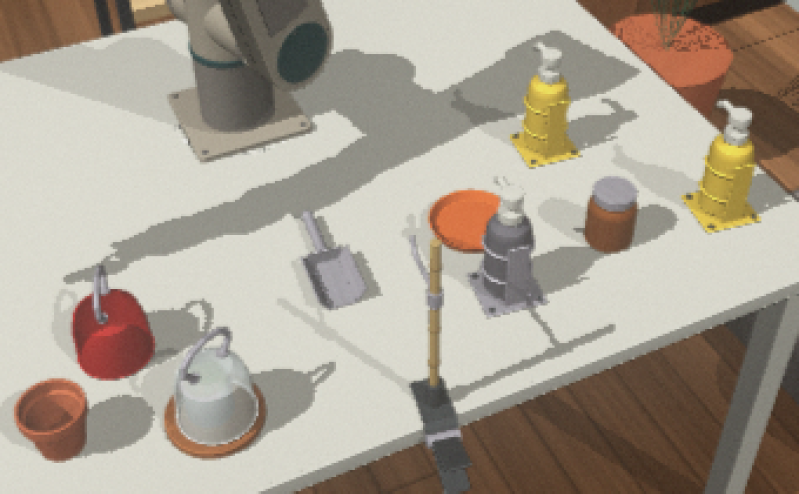

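View pics/t1.png

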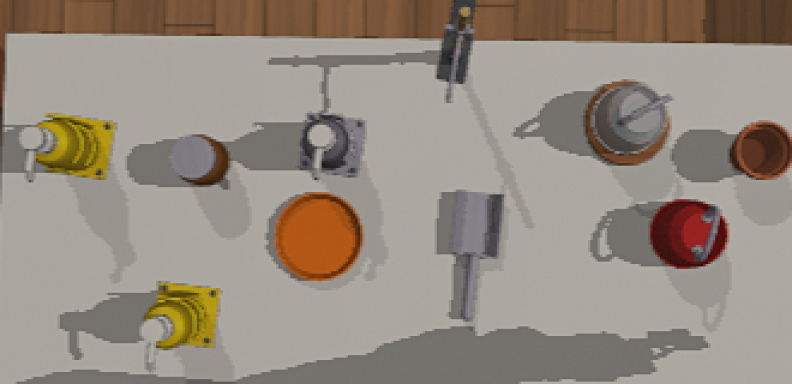

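The crops show these candidates:
- **Dome:** clear dome on the wooden base (top crop 627,122) and red dome (688,233). The clear one is meant.
- **Mister:** grey one behind the orange saucer (top crop 328,140) and two yellow ones (70,145 and 180,320). The grey one is meant.

The hook seat is at about (0.65, 0.05, 0.208), with the stake at about (0.73, 0.03). I'm moving above the clear dome now.

Emit:
{"api": "step_arm", "payload": {"targets": [[4,4,8,10,-0.5],[8,7.5,10,20,-0.5],[12,11,10,30,-0.5],[16,14.5,10,40,-0.5],[20,18.5,10,50,-0.5],[24,22,10,60,-0.5],[28,26,10,70,-0.5],[31,29,10,80,-0.5],[34,33,10,90,-0.5],[34,33,10,92,-0.5]]}}

```text
time: 2.55
tool_pos: [0.6112, -0.2311, 0.331]
ee_rot: [[0.0, -0.468, 0.884], [0.001, 0.884, 0.468], [-1.0, 0.001, 0.0]]
contact_force: [-0.3, -0.1, 1.1]
gripper_width: 0.746
```

```bash
cat > w.py <<'E'
from h import *
import sys
n=sys.argv[1]
p=imaging.camera("wrist"); cv2.imwrite(f"pics/{n}.png",p["image"])
print(p["mtx"].tolist(),p["R"].round(4).tolist(),p["t"].round(4).tolist())
for t in sys.argv[2:]:
    for d in place_of(t,p)[:2]: print(t,round(d["p"],2),np.round(d["position"],3))
s=r.read_state(); print(s["time"],s["tool_pos"].round(4),np.round(s["ee_rot"],3).tolist(),s["gripper_width"],s["contact_force"])
E
python3 w.py w0 dome dome_handle base hook_seat stake
```

```text
[[309.70691628693146, 0.0, 318.8920753750279], [0.0, 309.70691628693146, 202.85822523265372], [0.0, 0.0, 1.0]] [[0.8836, 0.4682, 0.0015], [0.4496, -0.8494, 0.2765], [0.1308, -0.2436, -0.961]] [-0.433, -0.5362, 0.3389]
dome 0.83 [ 0.449 -0.335 -0.002]
dome 0.65 [ 0.631 -0.238  0.013]
dome_handle 0.76 [ 0.45  -0.337  0.145]
dome_handle 0.6 [ 0.629 -0.243  0.16 ]
stake 0.62 [0.729 0.029 0.004]
2.85 [ 0.6088 -0.235   0.3314] [[-0.0, -0.46, 0.888], [-0.0, 0.888, 0.46], [-1.0, -0.0, -0.0]] 0.7478452976270599 [ 0.45162636 -0.55295196  0.20607308]
```

View pics/w0.png

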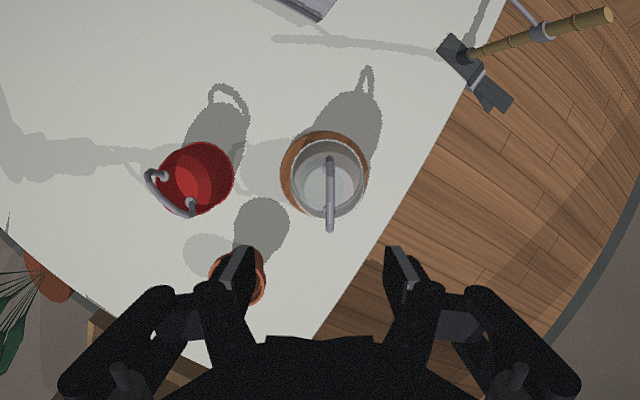

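The wrist view shows the clear dome's handle running from (327,157) to (331,228), almost perpendicular to the jaw axis. Next I compute its direction.

```bash
cat >> h.py <<'E'
def fz(p,uv,z):
    f=p["mtx"][0,0]; d=np.array([uv[0]-p["mtx"][0,2],uv[1]-p["mtx"][1,2]]); n=np.hypot(*d); th=n/f
    c=np.array([*(np.sin(th)*d/n),np.cos(th)]); v=p["R"].T@c; o=-p["R"].T@p["t"]; return o+v*(z-o[2])/v[2]
def fproj(p,X):
    c=p["R"]@np.array(X)+p["t"]; n=np.hypot(c[0],c[1]); th=np.arctan2(n,c[2]); return p["mtx"][:2,2]+p["mtx"][0,0]*th*c[:2]/n
E
python3 - <<'E'
from h import *
from scipy.optimize import least_squares
p=imaging.camera("wrist")
im=p["image"][145:240,305:350].astype(int)
a,b=fz(p,(327,157),.135),fz(p,(331,228),.14)
d=a-b; print(a,b,np.degrees(np.arctan2(d[1],d[0])),np.linalg.norm(d))
# predicted handle for centre & yaw
P=[(y,z) for y,z in [(-40,116),(-37,130),(-24,140),(0,145),(24,140),(37,130),(40,116)]]
for yaw in (24,28,32):
    ey=np.array([-np.sin(np.radians(yaw)),np.cos(np.radians(yaw)),0])
    print(yaw,[fproj(p,np.array([.63,-.24,.015+z/1000])+ey*y/1000).round(0).tolist() for y,z in P])
cv2.imwrite("pics/w1.png",cv2.resize(p["image"][130:240,270:390],None,fx=5,fy=5,interpolation=3))
E
```

```text
[ 0.60676152 -0.20962596  0.135     ] [ 0.64879078 -0.27962831  0.14      ] 120.98051890718043 0.08180334266536124
24 [[330.0, 222.0], [331.0, 224.0], [332.0, 216.0], [334.0, 196.0], [335.0, 172.0], [335.0, 159.0], [335.0, 155.0]]
28 [[332.0, 222.0], [333.0, 224.0], [333.0, 216.0], [334.0, 196.0], [334.0, 172.0], [333.0, 159.0], [333.0, 154.0]]
32 [[335.0, 222.0], [335.0, 224.0], [335.0, 216.0], [334.0, 196.0], [332.0, 172.0], [331.0, 159.0], [330.0, 155.0]]
```

View pics/w1.png

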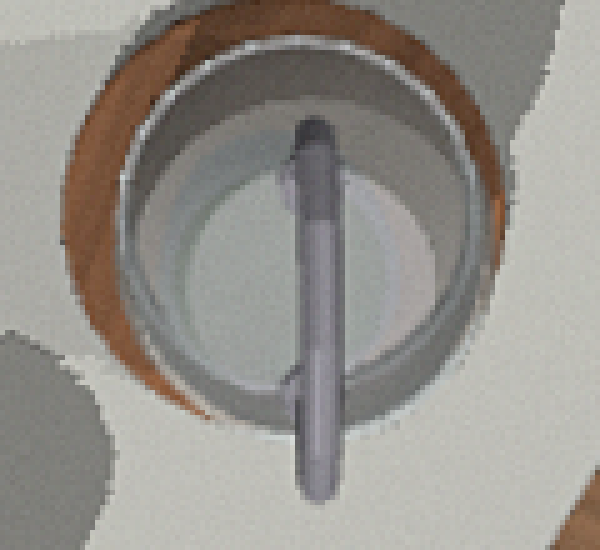

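The handle is upright in the view at column 333, which fits dome yaw ≈ 28° and centre (0.631, -0.241). The next moves are descend, grip at y = +24, then lift.

Emit:
{"api": "step_arm", "payload": {"targets": [[0.5,0.7,-2,0,-0.5],[1,1.4,-6,0,-0.5],[1,1.4,-10,0,-0.5],[1,1.4,-14,0,-0.5],[1,1.4,-17,0,-0.5],[1,1.4,-19,0,-0.5],[1,1.4,-19.6,0,-0.5],[1,1.4,-19.6,0,-0.5],[1,1.4,-19.6,0,-0.5]]}}

```text
time: 4.03
tool_pos: [0.6197, -0.2216, 0.1369]
ee_rot: [[0.002, -0.46, 0.888], [-0.001, 0.888, 0.46], [-1.0, -0.002, 0.001]]
contact_force: [0.6, 0.7, 0.6]
gripper_width: 0.754
```

```bash
python3 - <<'E'
from h import *
p=imaging.camera("wrist"); cv2.imwrite("pics/w2.png",p["image"][120:400,80:560])
s=r.read_state(); print(s["time"],s["tool_pos"].round(4),np.round(s["ee_rot"],3).tolist(),s["contact_force"])
E
```

```text
4.075 [ 0.6197 -0.2215  0.1369] [[0.002, -0.46, 0.888], [-0.001, 0.888, 0.46], [-1.0, -0.002, 0.001]] [-0.010495   -0.06525601 -0.16970664]
```

View pics/w2.png

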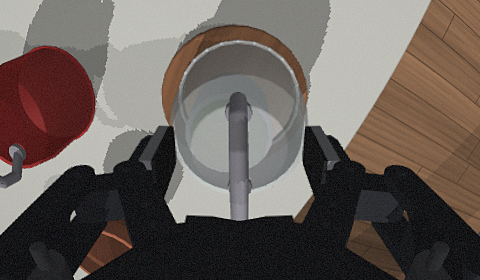

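The handle is centred between the pads (column ≈ 238 of the crop), so I close on it.

Emit:
{"api": "step_arm", "payload": {"targets": [[0,0,-0.1,0,0.3],[0,0,-0.1,0,1],[0,0,-0.1,0,1],[0,0,-0.1,0,1],[0,0,-0.1,0,1],[0,0,-0.1,0,1]]}}

```text
time: 4.82
tool_pos: [0.6198, -0.2215, 0.1361]
ee_rot: [[0.003, -0.46, 0.888], [-0.001, 0.888, 0.46], [-1.0, -0.002, 0.002]]
contact_force: [0.8, 0.6, 1.4]
gripper_width: 0.083
```

Emit:
{"api": "step_arm", "payload": {"targets": [[0,0,1,0,1],[0,0,2,0,1],[0,0,4,0,1],[0,0,6,0,1],[0,0,8,0,1],[0,0,10,0,1],[0,0,12,0,1],[0,0,13,0,1],[0,0,13,0,1],[0,0,13,0,1]]}}

```text
time: 6.08
tool_pos: [0.6194, -0.2213, 0.2652]
ee_rot: [[0.001, -0.46, 0.888], [-0.001, 0.888, 0.46], [-1.0, -0.001, 0.001]]
contact_force: [-0.8, -0.8, -1.6]
gripper_width: 0.082
```

```bash
cat > b.py <<'E'
from h import *
import sys
p=imaging.camera("scene"); cv2.imwrite(f"pics/{sys.argv[1]}.png",cv2.resize(p["image"][100:330,130:450],None,fx=2.4,fy=2.4,interpolation=3))
t=imaging.camera("top"); cv2.imwrite(f"pics/{sys.argv[1]}t.png",cv2.resize(t["image"][120:280,200:470],None,fx=2.8,fy=2.8,interpolation=3))
w=imaging.camera("wrist")
for n,q in (("s",p),("t",t),("w",w)):
  for k in sys.argv[2:]:
    for d in place_of(k,q)[:3]:
      if d["p"]>.3: print(n,k,round(d["p"],2),np.round(d["position"],4))
s=r.read_state(); print(s["time"],s["tool_pos"].round(4),np.round(s["ee_rot"],3).tolist(),s["contact_force"],s["gripper_width"])
E
python3 b.py s2 dome dome_handle pot hook_seat stake
```

```text
s dome 0.83 [ 0.6289 -0.2371  0.1422]
s dome 0.7 [ 0.4496 -0.3397 -0.0015]
s dome 0.46 [ 0.6228 -0.2445  0.0024]
s dome_handle 0.9 [ 0.4465 -0.3382  0.1448]
s dome_handle 0.68 [ 0.634  -0.2425  0.2907]
s pot 0.95 [ 0.6218 -0.2457  0.0157]
s hook_seat 0.74 [ 0.6312 -0.2399  0.2902]
s hook_seat 0.61 [0.6514 0.0473 0.2071]
s hook_seat 0.51 [ 0.5787  0.2237 -0.003 ]
s stake 0.97 [ 0.7292  0.028  -0.0038]
t dome 0.58 [ 0.6311 -0.2371  0.1442]
t dome_handle 0.89 [ 0.63   -0.2369  0.2896]
t hook_seat 0.62 [0.6483 0.0487 0.2098]
t stake 0.76 [ 0.7324  0.0297 -0.0008]
w dome 0.56 [ 0.6327 -0.2383  0.1415]
w dome_handle 0.94 [ 0.4501 -0.3375  0.1452]
w dome_handle 0.61 [ 0.6271 -0.2417  0.2862]
w stake 0.9 [0.7301 0.0278 0.0044]
6.975 [ 0.6199 -0.2215  0.2662] [[0.003, -0.46, 0.888], [-0.001, 0.888, 0.46], [-1.0, -0.002, 0.002]] [-0.58481981  0.01309182 -1.45437722] 0.08343019042265076
```

View pics/s2.png

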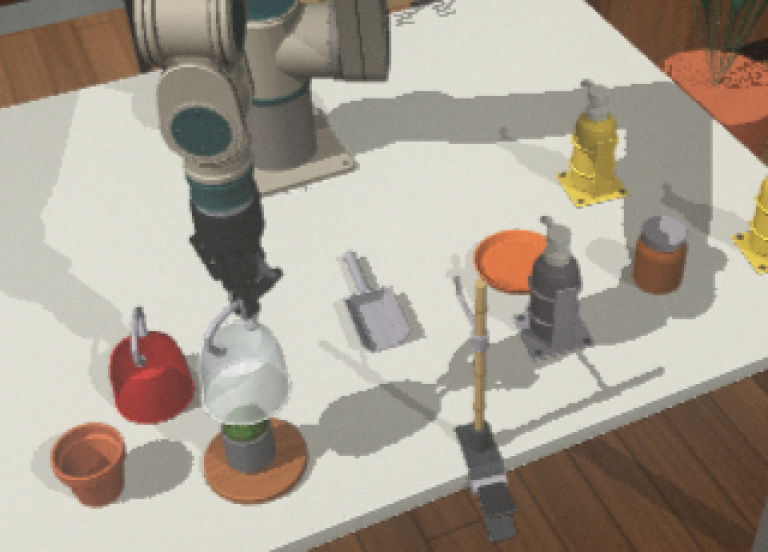

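The dome hangs level from the gripper at crop (245,360), the pot with moss stands on the base at (248,445), and the bystanders are untouched. Next I carry the dome to a point in front of the hook.

Emit:
{"api": "step_arm", "payload": {"targets": [[-1.5,2,0,-2,1],[-3.5,5,0,-6,1],[-5.5,8.5,0,-11,1],[-7,12,0,-16,1],[-8,16,0,-22,1],[-8,20,0,-28,1],[-8,24,0,-33,1],[-7.5,27.5,0,-38,1],[-7.1,30,0,-40,1],[-7.1,31.2,0,-41.2,1]]}}

```text
time: 8.22
tool_pos: [0.5491, 0.092, 0.2664]
ee_rot: [[0.002, 0.237, 0.971], [-0.002, 0.971, -0.237], [-1.0, -0.002, 0.002]]
contact_force: [0.0, -0.3, -2.3]
gripper_width: 0.08
```

Emit:
{"api": "step_arm", "payload": {"targets": [[0,0,-1,0,1],[0,0,-2.5,0,1],[0,0,-4,0,1],[0,0,-5,0,1],[0,0,-5.7,0,1],[0,0,-5.7,0,1]]}}

```text
time: 8.98
tool_pos: [0.5487, 0.0917, 0.2087]
ee_rot: [[0.001, 0.238, 0.971], [-0.003, 0.971, -0.238], [-1.0, -0.002, 0.001]]
contact_force: [0.1, 0.4, -2.4]
gripper_width: 0.086
```

```bash
python3 b.py s3 dome dome_handle hook_seat stake
python3 - <<'E'
from h import *
t=imaging.camera("top"); cv2.imwrite("pics/s3z.png",cv2.resize(t["image"][125:215,280:400],None,fx=6,fy=6,interpolation=3))
print(t["mtx"].round(1).tolist(),t["R"].round(3).tolist(),t["t"].round(3).tolist())
for X in [(.6507,.0487,.208),(.6235,.0554,.22),(.7306,.029,.214),(.7306,.029,.305)]: print((proj(t,X)-[280,125])*6)
E
```

```text
s dome 0.74 [0.5481 0.0705 0.2333]
s dome 0.63 [0.5444 0.0749 0.0857]
s dome_handle 0.94 [ 0.45   -0.3369  0.1409]
s dome_handle 0.79 [0.5482 0.0675 0.2332]
s hook_seat 0.91 [0.6497 0.0453 0.2111]
s stake 0.58 [ 0.7324  0.0299 -0.0011]
t dome_handle 0.6 [ 0.4488 -0.3316  0.141 ]
t hook_seat 0.63 [0.6482 0.0518 0.2071]
t stake 0.83 [ 0.7327  0.027  -0.0021]
t stake 0.45 [0.5548 0.4222 0.0021]
w dome 0.82 [0.5483 0.0762 0.0835]
w dome_handle 0.87 [0.5409 0.0703 0.2347]
w hook_seat 0.62 [0.4426 0.2429 0.0011]
w stake 0.6 [0.6506 0.0424 0.2057]
9.725 [0.5491 0.0919 0.2094] [[0.002, 0.238, 0.971], [-0.002, 0.971, -0.238], [-1.0, -0.002, 0.002]] [-0.22252227  0.09581188 -2.01131096] 0.0849786873622338
[[385.9, 0.0, 318.1], [0.0, 385.9, 197.5], [0.0, 0.0, 1.0]] [[0.012, -1.0, 0.015], [-0.998, -0.013, -0.065], [0.065, -0.015, -0.998]] [0.065, 0.54, 1.44]
[276. 210.]
[264. 258.]
[318.  66.]
[324.  24.]
```

View pics/s3z.png

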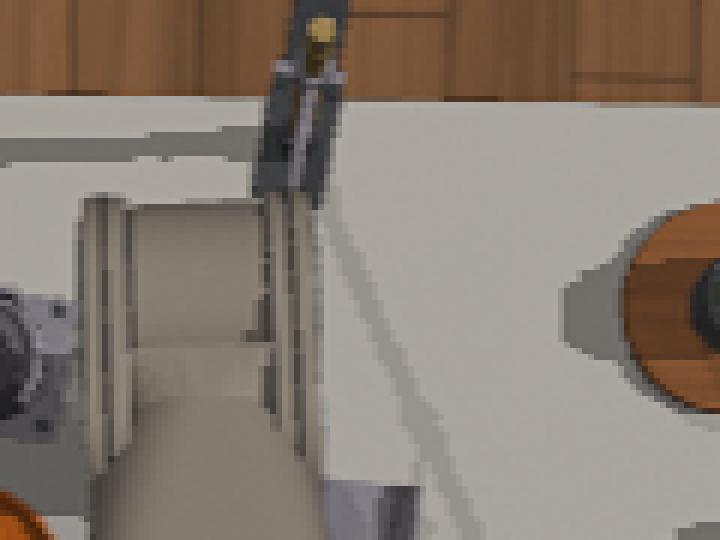

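The rod looks less yawed here than the network's points suggest. I'll check the hook's direction in the first pictures, where nothing hides it.

```bash
python3 - <<'E'
import cv2,numpy as np
a=cv2.imread('pics/top0.png')[130:180,300:350]; b=cv2.imread('pics/scene0.png')[205:255,295:345]
f=lambda i:cv2.resize(i,None,fx=8,fy=8,interpolation=cv2.INTER_CUBIC)
cv2.imwrite('pics/hk.png',np.hstack([f(a),f(b)]))
E
```

```text
(no output)
```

View pics/hk.png

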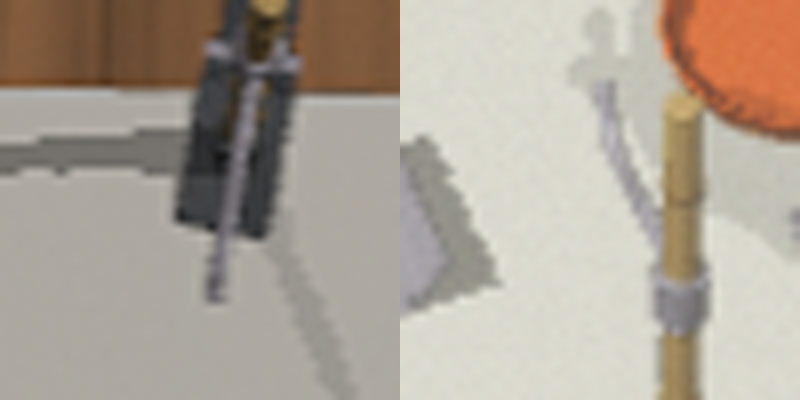

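The top view puts the hook end at about (327,167) and the scene view at about (320.4,215.6). I'll triangulate that and fit the yaw.

```bash
python3 - <<'E'
from h import *
from scipy.optimize import least_squares
S=imaging.camera("scene");T=imaging.camera("top")
def pr(p,X):
    c=p["R"]@X+p["t"]; u=p["mtx"]@c; return u[:2]/u[2]
tip=least_squares(lambda X:np.r_[pr(T,X)-[327,166.7],pr(S,X)-[320.4,216]],[.62,.05,.22])
print("tip",tip.x.round(4),tip.fun.round(2))
st=least_squares(lambda X:np.r_[pr(T,np.r_[X,.305])-[333.5,130.7],pr(S,np.r_[X,.305])-[295+284/8,205+106/8]],[.73,.03]);print("stake top",st.x.round(4),st.fun.round(2))
d=st.x-tip.x[:2];print(np.hypot(*d),np.degrees(np.arctan2(d[1],d[0])))
# joint fit: stake xy + yaw
def res(v):
    x,y,a=v; e=np.array([np.cos(a),np.sin(a),0]); s=np.array([x,y,0]); f=[]
    f+=[*(pr(T,s+[0,0,.305])-[333.5,130.7]),*(pr(S,s+[0,0,.305])-[330.5,218.2])]
    X=s-e*.1065+[0,0,.219]; f+=[*(pr(T,X)-[327,166.9]),*(pr(S,X)-[320.4,216])]
    return f
q=least_squares(res,[.73,.03,-.2]);x,y,a=q.x;print(x,y,np.degrees(a),np.round(q.fun,2),"seat",x-.08*np.cos(a),y-.08*np.sin(a))
E
```

```text
tip [0.6282 0.0479 0.2147] [-0.46 -0.21 -0.46  0.02]
stake top [0.7293 0.0313] [-0.09 -1.14 -0.52 -1.26]
0.10247502694341909 -9.317906419688365
0.7314537226411637 0.03076613034764738 -9.294505287656065 [ 0.09 -1.82 -0.35 -0.68 -0.44 -0.03 -0.71 -1.39] seat 0.6525040258565236 0.04368686475453708
```

The fit gives yaw ≈ -9° and seat (0.6525, 0.044). The networks say -13° and (0.650, 0.048), so I use -11° and (0.6515, 0.046). Now I pass the wire over the hook end.

Emit:
{"api": "step_arm", "payload": {"targets": [[-0.15,-0.4,0,2.8,1],[1,-0.6,0,2.8,1],[2.5,-0.9,0,2.8,1],[4,-1.2,0,2.8,1],[5.5,-1.5,0,2.8,1],[7,-1.8,0,2.8,1],[8.5,-2.1,0,2.8,1],[9.8,-2.3,0,2.8,1],[10.6,-2.5,0,2.8,1],[10.6,-2.5,0,2.8,1]]}}

```text
time: 11.12
tool_pos: [0.6555, 0.0668, 0.2092]
ee_rot: [[0.002, 0.19, 0.982], [-0.002, 0.982, -0.19], [-1.0, -0.002, 0.002]]
contact_force: [-0.4, 0.3, -1.8]
gripper_width: 0.083
```

```bash
python3 - <<'E'
from h import *
a=imaging.camera("scene")["image"][150:260,255:385]; b=imaging.camera("wrist")["image"]
A=cv2.resize(a,(400,338),interpolation=3); B=cv2.resize(b[100:330,180:460],(400,328)); 
cv2.imwrite('pics/hk2.png',np.hstack([A[:328],B]))
s=r.read_state(); print(s["time"],s["tool_pos"].round(4),s["contact_force"].round(1))
E
```

```text
11.225 [0.6546 0.067  0.2093] [-0.5 -0.3 -1.8]
```

View pics/hk2.png

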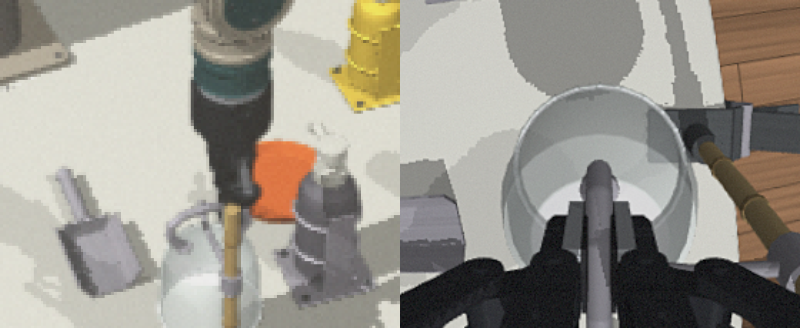

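The wire is over the hook, with the dome clear of the stake and no contact force. I'm lowering it to seat.

Emit:
{"api": "step_arm", "payload": {"targets": [[0,0,-0.6,0,1],[0,0,-1.2,0,1],[0,0,-1.7,0,1],[0,0,-2.1,0,1],[0,0,-2.3,0,1],[0,0,-2.3,0,1]]}}

```text
time: 11.98
tool_pos: [0.6546, 0.067, 0.1861]
ee_rot: [[0.001, 0.19, 0.982], [-0.002, 0.982, -0.19], [-1.0, -0.002, 0.001]]
contact_force: [0.7, 0.2, -1.3]
gripper_width: 0.083
```

Emit:
{"api": "step_arm", "payload": {"targets": [[0,0,-0.2,0,1],[0,0,-0.3,0,1],[0,0,-0.4,0,1],[0,0,-0.4,0,1]]}}

```text
time: 12.48
tool_pos: [0.6551, 0.067, 0.1836]
ee_rot: [[0.003, 0.19, 0.982], [-0.003, 0.982, -0.19], [-1.0, -0.002, 0.003]]
contact_force: [-1.5, 0.6, 4.0]
gripper_width: 0.086
```

```bash
python3 - <<'E'
from h import *
p=imaging.camera("scene");q=imaging.camera("wrist")
a=p["image"][170:260,280:370]; b=q["image"]
cv2.imwrite('pics/hk3.png',np.hstack([cv2.resize(a,(400,400),interpolation=3),cv2.resize(b[130:330,210:410],(400,400))]))
for k in (p,q):
  for d in place_of("dome_handle",k)+place_of("dome",k): print(round(d["p"],2),np.round(d["position"],3))
s=r.read_state(); print(s["time"],s["tool_pos"].round(4),s["contact_force"].round(1))
E
```

```text
0.76 [ 0.448 -0.338  0.145]
0.87 [0.651 0.048 0.058]
0.77 [ 0.453 -0.337 -0.003]
0.53 [ 0.581  0.225 -0.004]
0.68 [0.651 0.044 0.209]
0.7 [0.656 0.048 0.059]
12.775 [0.6552 0.067  0.1835] [-1.1  0.5  6.1]
```

View pics/hk3.png

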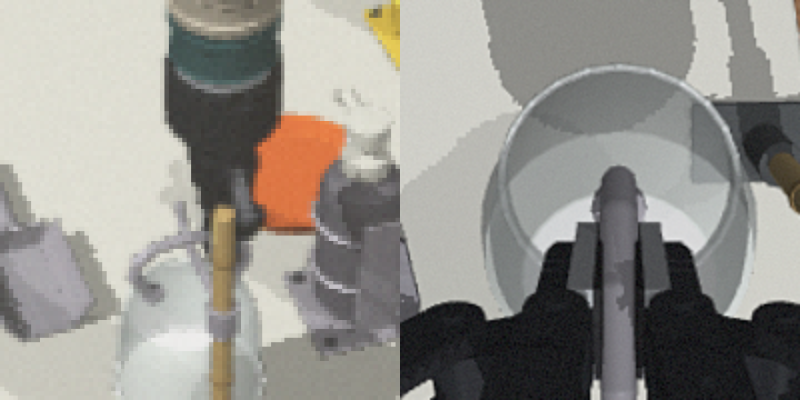

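The wire took up load at the expected height (+6 N at peak z ≈ 0.208), and the hook end stands up on the robot side of it at (182,215). Now I release and rise.

Emit:
{"api": "step_arm", "payload": {"targets": [[0,0,0,0,0.7],[0,0,0,0,0.5],[0,0,0,0,0.2],[0,0,0,0,0],[0,0,0,0,0]]}}

```text
time: 13.4
tool_pos: [0.6551, 0.067, 0.1833]
ee_rot: [[0.002, 0.19, 0.982], [-0.002, 0.982, -0.19], [-1.0, -0.002, 0.003]]
contact_force: [-0.6, -0.7, 0.7]
gripper_width: 0.5
```

Emit:
{"api": "step_arm", "payload": {"targets": [[0,0,1,0,0],[0,0,2.5,0,0],[0,0,5,0,0],[0,0,8,0,0],[0,0,11,0,0],[0,0,14,0,0],[0,0,14,0,0]]}}

```text
time: 14.28
tool_pos: [0.6571, 0.067, 0.3283]
ee_rot: [[0.011, 0.19, 0.982], [-0.002, 0.982, -0.19], [-1.0, -0.0, 0.011]]
contact_force: [-0.1, -0.1, 0.0]
gripper_width: 0.504
```

```bash
python3 - <<'E'
from h import *
p=imaging.camera("scene");q=imaging.camera("wrist");t=imaging.camera("top")
a=p["image"][160:310,210:370]; b=q["image"]
cv2.imwrite('pics/hk4.png',np.hstack([cv2.resize(a,(420,394),interpolation=3),cv2.resize(b[:394],(380,394))]))
for n,k in zip("sqt",(p,q,t)):
  for w in ("dome_handle","dome","pot","base"):
    for d in place_of(w,k)[:2]: print(n,w,round(d["p"],2),np.round(d["position"],4))
s=r.read_state(); print(s["time"],s["tool_pos"].round(4),s["contact_force"].round(1),s["joints"].round(1))
E
```

```text
s dome_handle 0.67 [0.6559 0.0444 0.2094]
s dome_handle 0.67 [ 0.4469 -0.3369  0.1421]
s dome 0.97 [ 0.4481 -0.3373  0.0048]
s dome 0.88 [0.6534 0.0441 0.061 ]
s pot 0.95 [ 0.624  -0.2445  0.0156]
s pot 0.25 [0.6511 0.043  0.209 ]
s base 0.65 [ 0.6245 -0.2438  0.0015]
q dome_handle 0.61 [0.6517 0.0432 0.2088]
q dome_handle 0.51 [5.807e-01 2.247e-01 3.000e-04]
q dome 0.78 [0.6543 0.0451 0.0615]
q pot 0.77 [ 0.6225 -0.2465  0.0127]
q base 0.59 [ 0.6264 -0.2433  0.0018]
t dome_handle 0.82 [ 0.4475 -0.3358  0.1419]
t dome 0.92 [ 0.4494 -0.3366  0.0017]
t pot 0.6 [ 0.6268 -0.251   0.0117]
t base 0.57 [ 6.265e-01 -2.426e-01 -6.000e-04]
15.025 [0.6551 0.067  0.3233] [-0.2 -0.2  0.3] [ 3.000e-01  1.760e+01  1.170e+01  8.400e+01 -1.000e-01  1.012e+02]
```

View pics/hk4.png

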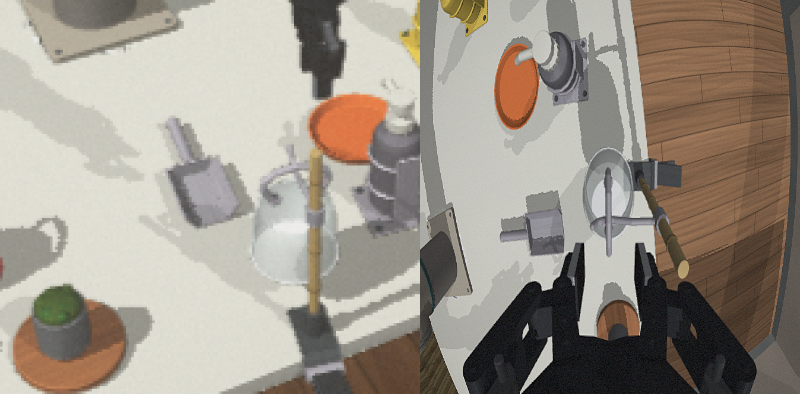

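The dome hangs upright on the hook, clear of the gripper, and the moss pot is free on the base. I'm moving over the pot.

Emit:
{"api": "step_arm", "payload": {"targets": [[-1,-3,0,0,-0.5],[-2,-8,0,0,-1],[-3,-14,-1,0,-1],[-3.1,-20,-2,0,-1],[-3.1,-26,-3,0,-1],[-3.1,-30,-4,0,-1],[-3.1,-31.3,-4,0,-1],[-3.1,-31.3,-4,0,-1]]}}

```text
time: 16.02
tool_pos: [0.6241, -0.2463, 0.2834]
ee_rot: [[0.003, 0.191, 0.982], [-0.002, 0.982, -0.191], [-1.0, -0.001, 0.003]]
contact_force: [1.2, 0.2, 0.0]
gripper_width: 1.0
```

```bash
cat > m.py <<'E'
from h import *
from scipy.optimize import least_squares
for n in ("wrist","top","scene"):
    p=imaging.camera(n); h=cv2.cvtColor(p["image"],cv2.COLOR_BGR2HSV)
    m=cv2.inRange(h,(35,90,20),(75,255,200)); k,l,s,c=cv2.connectedComponentsWithStats(m)
    f=fz if n=="wrist" else atz
    for i in np.argsort(-s[1:,4])[:3]+1:
        if s[i,4]>15: print(n,s[i].tolist(),c[i].round(1),f(p,c[i],.082).round(4))
    for w in ("pot","saucer","mister","base"):
        for d in place_of(w,p)[:3]:
            if d["p"]>.4: print(n,w,round(d["p"],2),np.round(d["position"],4))
s=r.read_state(); print(s["time"],s["tool_pos"].round(4),s["gripper_width"],s["joints"].round(1))
E
python3 m.py
```

```text
wrist [296, 156, 48, 47, 1756] [319.7 179.3] [ 0.6269 -0.249   0.082 ]
wrist pot 0.82 [ 0.6226 -0.2491  0.0098]
top [0, 370, 46, 23, 597] [ 20.2 382.8] [-0.1213  1.095   0.082 ]
top [400, 167, 14, 15, 167] [406.5 173.6] [ 0.6258 -0.2479  0.082 ]
top [627, 387, 13, 13, 82] [635.  392.6] [-0.1418 -1.0569  0.082 ]
top saucer 0.62 [0.4373 0.246  0.0036]
top mister 0.66 [ 0.3067  0.4524 -0.0024]
top mister 0.57 [ 0.5742  0.6227 -0.    ]
top base 0.56 [ 6.283e-01 -2.419e-01 -6.000e-04]
scene [418, 0, 19, 95, 762] [427.3  51.9] [-0.422   1.1969  0.082 ]
scene [453, 0, 32, 77, 684] [468.4  38.4] [-0.4669  1.5128  0.082 ]
scene [396, 0, 22, 58, 521] [405.3  29. ] [-0.7439  1.2629  0.082 ]
scene pot 0.71 [ 0.6242 -0.246   0.016 ]
scene saucer 0.72 [0.4386 0.2429 0.0029]
scene mister 0.86 [ 0.5811  0.2237 -0.0032]
scene mister 0.68 [0.5697 0.6254 0.0008]
scene mister 0.55 [ 0.3102  0.4451 -0.0044]
scene base 0.57 [ 0.6241 -0.243   0.001 ]
16.775 [ 0.6241 -0.246   0.2832] 0.9979574640868252 [-27.   19.3   9.4  79.9  -0.1  73.9]
```

Moss centroids and networks agree on the pot at about (0.6255, -0.2475). I'm descending to grip it.

Emit:
{"api": "step_arm", "payload": {"targets": [[0.1,-0.1,-4,0,-1],[0.1,-0.1,-9,0,-1],[0.1,-0.1,-14,0,-1],[0.1,-0.1,-18,0,-1],[0.1,-0.1,-21,0,-1],[0.1,-0.1,-23,0,-1],[0.1,-0.1,-24.2,0,-1],[0.1,-0.1,-24.7,0,-1],[0.1,-0.1,-24.7,0,-1]]}}

```text
time: 17.9
tool_pos: [0.6256, -0.2473, 0.0369]
ee_rot: [[0.003, 0.19, 0.982], [-0.003, 0.982, -0.19], [-1.0, -0.002, 0.004]]
contact_force: [-0.7, 0.1, 0.2]
gripper_width: 1.002
```

Emit:
{"api": "step_arm", "payload": {"targets": [[0,0,0,0,-0.7],[0,0,0,0,-0.5],[0,0,0,0,-0.3],[0,0,0,0,0],[0,0,0,0,1],[0,0,0,0,1],[0,0,0,0,1]]}}

```text
time: 18.77
tool_pos: [0.6263, -0.2477, 0.0382]
ee_rot: [[0.005, 0.19, 0.982], [-0.004, 0.982, -0.19], [-1.0, -0.003, 0.005]]
contact_force: [-1.0, -0.5, 5.5]
gripper_width: 0.73
```

Emit:
{"api": "step_arm", "payload": {"targets": [[0,0,0.5,0,1],[0,0,1.5,0,1],[0,0,3,0,1],[0,0,5,0,1],[0,0,7,0,1],[0,0,8.5,0,1],[0,0,9,0,1],[0,0,9,0,1]]}}

```text
time: 19.77
tool_pos: [0.6264, -0.2477, 0.1286]
ee_rot: [[0.005, 0.19, 0.982], [-0.004, 0.982, -0.19], [-1.0, -0.003, 0.006]]
contact_force: [-0.5, 0.4, -3.1]
gripper_width: 0.731
```

```bash
python3 m.py | grep -v mister
```

```text
wrist [248, 243, 146, 100, 11306] [319.1 294.6] [ 0.618  -0.3014  0.082 ]
wrist pot 0.77 [ 0.6216 -0.247   0.1021]
wrist base 0.97 [ 0.6233 -0.2422  0.0017]
top [0, 370, 46, 24, 601] [ 19.9 382.8] [-0.1215  1.0957  0.082 ]
top [627, 387, 13, 13, 83] [635.  392.8] [-0.1425 -1.057   0.082 ]
top [46, 393, 16, 7, 65] [ 53.5 396.9] [-0.1682  0.978   0.082 ]
top pot 0.66 [ 0.629  -0.2517  0.1025]
top saucer 0.81 [ 0.438   0.2422 -0.001 ]
top base 0.82 [ 0.6261 -0.2435  0.0016]
scene [418, 0, 19, 95, 752] [427.3  51.6] [-0.4251  1.1989  0.082 ]
scene [453, 0, 37, 77, 734] [469.2  38.2] [-0.4672  1.519   0.082 ]
scene [396, 0, 23, 57, 526] [405.5  28.9] [-0.7445  1.2649  0.082 ]
scene pot 0.86 [ 0.6264 -0.2476  0.1053]
scene saucer 0.65 [ 0.4401  0.2407 -0.0017]
scene base 0.65 [ 0.6262 -0.2447 -0.    ]
20.525 [ 0.6263 -0.2477  0.1282] 0.7289627072085533 [-27.   24.1  -2.7  62.8  -0.1  73.9]
```

The pot is held level (opening 62 mm, about 3 N of weight). I'm carrying it to the saucer at (0.438, 0.242), passing on the robot side of the dome.

Emit:
{"api": "step_arm", "payload": {"targets": [[-1,1,0,0,1],[-3,3,0,0,1],[-6,6,0,0,1],[-9,9,0,0,1],[-12,12.5,0,0,1],[-14.5,16,0,0,1],[-16.5,20,0,0,1],[-18,24,0,0,1],[-18.5,28,0,0,1],[-18.8,32,0,0,1]]}}

```text
time: 21.78
tool_pos: [0.4367, 0.0737, 0.1285]
ee_rot: [[0.005, 0.19, 0.982], [-0.004, 0.982, -0.19], [-1.0, -0.003, 0.006]]
contact_force: [1.7, -0.2, -3.1]
gripper_width: 0.732
```

Emit:
{"api": "step_arm", "payload": {"targets": [[0,4,0,0,1],[0,8,0,0,1],[0,12,0,0,1],[0,14.5,0,0,1],[0,16,0,0,1],[0,16.5,0,0,1],[0,16.5,0,0,1],[0,16.5,0,0,1]]}}

```text
time: 22.78
tool_pos: [0.4366, 0.2379, 0.1284]
ee_rot: [[0.005, 0.191, 0.982], [-0.004, 0.982, -0.191], [-1.0, -0.003, 0.006]]
contact_force: [-0.5, 0.0, -3.2]
gripper_width: 0.732
```

```bash
python3 m.py | grep -v base; python3 - <<'E'
from h import *
p=imaging.camera("wrist")
h=cv2.cvtColor(p["image"],cv2.COLOR_BGR2HSV); m=cv2.inRange(h,(3,170,90),(18,255,255))
k,l,s,c=cv2.connectedComponentsWithStats(m)
print([(s[i].tolist(),c[i].round(0).tolist()) for i in np.argsort(-s[1:,4])[:3]+1])
E
```

```text
wrist [248, 242, 146, 101, 11273] [319.2 294.7] [0.4282 0.1842 0.082 ]
wrist pot 0.57 [0.4369 0.2389 0.1021]
wrist saucer 0.64 [ 0.442   0.2445 -0.0012]
wrist mister 0.91 [ 0.3077  0.4471 -0.0009]
wrist mister 0.65 [ 5.838e-01  2.235e-01 -5.000e-04]
top [0, 370, 46, 24, 601] [ 20.1 382.7] [-0.1212  1.0953  0.082 ]
top [627, 387, 13, 13, 74] [634.7 392.6] [-0.1417 -1.056   0.082 ]
top [47, 393, 15, 7, 65] [ 53.8 396.8] [-0.1676  0.977   0.082 ]
top pot 0.53 [0.4409 0.2338 0.1057]
top saucer 0.9 [ 4.412e-01  2.428e-01 -1.000e-04]
top saucer 0.66 [ 0.5812 -0.4385 -0.0007]
top mister 0.97 [ 5.799e-01  2.249e-01 -5.000e-04]
top mister 0.86 [ 0.3078  0.4505 -0.0012]
top mister 0.67 [ 0.5748  0.6216 -0.0019]
scene [417, 0, 21, 95, 769] [427.2  51.7] [-0.4244  1.1983  0.082 ]
scene [453, 0, 35, 77, 726] [469.   38.2] [-0.4675  1.5175  0.082 ]
scene [396, 0, 24, 58, 531] [405.5  28.9] [-0.7435  1.2646  0.082 ]
scene pot 0.74 [0.4361 0.2406 0.102 ]
scene saucer 0.58 [ 0.4431  0.2407 -0.0038]
scene mister 0.93 [ 0.3125  0.4461 -0.0046]
scene mister 0.91 [ 0.582   0.2256 -0.0016]
scene mister 0.63 [0.5734 0.6241 0.0036]
23.525 [0.4367 0.2388 0.1285] 0.7277349317947193 [ 21.4   7.5 -25.   57.3  -0.3 122.3]
[([242, 114, 159, 128, 11936], [320.0, 169.0])]
```

Emit:
{"api": "step_arm", "payload": {"targets": [[0.2,0.3,-1.5,0,1],[0.2,0.3,-4,0,1],[0.2,0.3,-6.5,0,1],[0.2,0.3,-8.2,0,1],[0.2,0.3,-9.2,0,1],[0.2,0.3,-9.7,0,1],[0.2,0.3,-9.9,0,1],[0.2,0.3,-10,0,1],[0.2,0.3,-10,0,1]]}}

```text
time: 24.7
tool_pos: [0.4392, 0.242, 0.0289]
ee_rot: [[0.006, 0.19, 0.982], [-0.003, 0.982, -0.19], [-1.0, -0.002, 0.007]]
contact_force: [0.2, -0.4, -2.9]
gripper_width: 0.733
```

Emit:
{"api": "step_arm", "payload": {"targets": [[0,0,-0.1,0,1],[0,0,-0.2,0,1],[0,0,-0.2,0,1]]}}

```text
time: 25.08
tool_pos: [0.4395, 0.2421, 0.0272]
ee_rot: [[0.007, 0.19, 0.982], [-0.003, 0.982, -0.19], [-1.0, -0.002, 0.007]]
contact_force: [-1.4, 0.3, -1.2]
gripper_width: 0.735
```

Emit:
{"api": "step_arm", "payload": {"targets": [[0,0,-0.1,0,1],[0,0,-0.15,0,1],[0,0,-0.15,0,1]]}}

```text
time: 25.45
tool_pos: [0.4395, 0.2421, 0.0272]
ee_rot: [[0.007, 0.19, 0.982], [-0.003, 0.982, -0.19], [-1.0, -0.002, 0.007]]
contact_force: [-4.0, -0.9, 10.6]
gripper_width: 0.731
```

The saucer floor carries the pot (10.6 N). I release and rise straight up.

Emit:
{"api": "step_arm", "payload": {"targets": [[0,0,0.1,0,-0.5],[0,0,0.2,0,-0.7],[0,0,0.3,0,-1],[0,0,0.4,0,-1],[0,0,0.5,0,-1]]}}

```text
time: 26.08
tool_pos: [0.4395, 0.2421, 0.0321]
ee_rot: [[0.006, 0.19, 0.982], [-0.003, 0.982, -0.19], [-1.0, -0.002, 0.007]]
contact_force: [-0.2, -0.2, -0.3]
gripper_width: 1.005
```

Emit:
{"api": "step_arm", "payload": {"targets": [[0,0,1,0,-1],[0,0,3,0,-1],[0,0,6,0,-1],[0,0,10,0,-1],[0,0,14,0,-1],[0,0,18,0,-1],[0,0,22,0,0],[0,0,22,0,1],[0,0,22,0,1],[0,0,22,0,1]]}}

```text
time: 27.32
tool_pos: [0.4384, 0.2417, 0.2506]
ee_rot: [[0.004, 0.19, 0.982], [-0.004, 0.982, -0.19], [-1.0, -0.003, 0.004]]
contact_force: [0.2, -0.5, -0.4]
gripper_width: 0.141
```

```bash
sed -i 's/("pot","saucer","mister","base")/("pot","saucer","pump_top")/' m.py; python3 m.py
```

```text
wrist [294, 157, 52, 51, 2018] [319.1 181.8] [0.4413 0.2428 0.082 ]
wrist pot 0.86 [0.4387 0.2452 0.0032]
wrist pump_top 0.78 [0.582  0.2259 0.1916]
top [0, 370, 47, 24, 608] [ 19.9 382.8] [-0.1214  1.0959  0.082 ]
top [270, 216, 9, 15, 87] [274.  222.9] [0.4411 0.2292 0.082 ]
top [627, 387, 13, 13, 78] [635.  392.8] [-0.1424 -1.0569  0.082 ]
top pot 0.67 [0.4409 0.2401 0.003 ]
top saucer 0.95 [4.382e-01 2.425e-01 3.000e-04]
top pump_top 0.66 [0.5746 0.6265 0.1874]
top pump_top 0.56 [0.5798 0.2231 0.1925]
top pump_top 0.48 [0.3089 0.4474 0.1948]
scene [417, 0, 20, 95, 770] [427.3  51.9] [-0.4217  1.1966  0.082 ]
scene [453, 0, 36, 76, 740] [469.2  38.1] [-0.4679  1.5195  0.082 ]
scene [395, 0, 23, 58, 515] [405.4  29. ] [-0.7436  1.2636  0.082 ]
scene pot 0.59 [0.4376 0.244  0.0034]
scene saucer 0.68 [0.4399 0.2379 0.0021]
scene saucer 0.51 [ 0.5584  0.4201 -0.0013]
scene pump_top 0.66 [0.3098 0.4499 0.1909]
scene pump_top 0.48 [0.5741 0.6254 0.188 ]
scene pump_top 0.41 [0.5792 0.227  0.1894]
27.925 [0.4395 0.2421 0.2521] 0.006128568015822437 [ 21.6   2.5 -14.8  72.4  -0.3 122.6]
```

The pot stands upright in the saucer (bottom z ≈ 0.003, within a few mm of centre). With fingers shut I go over the grey pump at (0.580, 0.2245).

Emit:
{"api": "step_arm", "payload": {"targets": [[3,-0.5,0,0,1],[7,-1,0,0,1],[11,-1.5,0,0,1],[13.5,-1.7,0,0,1],[14.1,-1.8,-1,0,1],[14.1,-1.8,-3,0,1],[14.1,-1.8,-5,0,1],[14.1,-1.8,-5.6,0,1],[14.1,-1.8,-5.6,0,1]]}}

```text
time: 29.05
tool_pos: [0.5795, 0.2242, 0.1957]
ee_rot: [[0.005, 0.189, 0.982], [-0.003, 0.982, -0.189], [-1.0, -0.002, 0.006]]
contact_force: [-0.5, 0.0, 0.1]
gripper_width: -0.005
```

Emit:
{"api": "step_arm", "payload": {"targets": [[0,0,-0.5,0,1],[0,0,-1,0,1],[0,0,-1.5,0,1],[0,0,-1.7,0,1],[0,0,-1.7,0,1]]}}

```text
time: 29.68
tool_pos: [0.5801, 0.2245, 0.1804]
ee_rot: [[0.007, 0.189, 0.982], [-0.003, 0.982, -0.189], [-1.0, -0.001, 0.007]]
contact_force: [-1.6, -0.8, 6.9]
gripper_width: -0.002
```

Emit:
{"api": "step_arm", "payload": {"targets": [[0,0,-0.2,0,1],[0,0,-0.4,0,1],[0,0,-0.5,0,1],[0,0,-0.5,0,1]]}}

```text
time: 30.18
tool_pos: [0.5802, 0.2245, 0.178]
ee_rot: [[0.009, 0.189, 0.982], [-0.002, 0.982, -0.189], [-1.0, -0.001, 0.009]]
contact_force: [-4.0, -0.7, 11.2]
gripper_width: -0.001
```

Emit:
{"api": "step_arm", "payload": {"targets": [[0,0,-0.3,0,1],[0,0,-0.45,0,1],[0,0,-0.45,0,1]]}}

```text
time: 30.55
tool_pos: [0.5804, 0.2246, 0.1779]
ee_rot: [[0.011, 0.189, 0.982], [-0.002, 0.982, -0.189], [-1.0, 0.0, 0.011]]
contact_force: [-7.2, -1.9, 18.7]
gripper_width: -0.0
```

The head has hit its stop: force climbs to 18.7 N with no further travel at z = 0.178. I'm rising and backing clear.

Emit:
{"api": "step_arm", "payload": {"targets": [[0,0,1,0,1],[0,0,3,0,1],[0,0,6,0,1],[0,0,10,0,1],[-4,-3,12,0,1],[-10,-8,13,0,1],[-14,-14,13,0,1],[-18,-20,13,0,1],[-20,-24,13,0,1],[-20,-24,13,0,1]]}}

```text
time: 31.8
tool_pos: [0.3785, -0.0174, 0.308]
ee_rot: [[0.011, 0.193, 0.981], [-0.003, 0.981, -0.193], [-1.0, -0.001, 0.012]]
contact_force: [1.7, -0.2, -0.6]
gripper_width: -0.002
```

```bash
python3 b.py fin dome dome_handle pot saucer pump_top scoop clay_pot jar
```

```text
s dome 0.86 [0.6542 0.0446 0.0586]
s dome 0.66 [ 0.4504 -0.3344 -0.0007]
s dome_handle 0.92 [0.6534 0.0422 0.2065]
s dome_handle 0.78 [ 0.4477 -0.3365  0.1458]
s pot 0.54 [0.4421 0.2422 0.0049]
s pot 0.43 [0.6539 0.048  0.2109]
s saucer 0.81 [ 4.410e-01  2.416e-01 -4.000e-04]
s pump_top 0.66 [0.5768 0.2228 0.1892]
s pump_top 0.65 [0.3082 0.4506 0.1907]
s pump_top 0.6 [ 0.4373  0.2408 -0.0019]
s scoop 0.82 [ 4.193e-01 -2.600e-03  4.000e-04]
s scoop 0.58 [0.6529 0.045  0.2079]
s clay_pot 0.93 [ 0.5778 -0.4395  0.0011]
s jar 0.62 [ 0.5588  0.4224 -0.0013]
t dome 0.89 [ 0.4505 -0.3346  0.0033]
t dome 0.68 [0.6535 0.0443 0.0616]
t dome_handle 0.81 [ 0.4523 -0.3355  0.1431]
t dome_handle 0.59 [0.6494 0.0479 0.209 ]
t pot 0.6 [0.4446 0.243  0.0037]
t saucer 0.85 [ 4.378e-01  2.411e-01 -2.000e-04]
t pump_top 0.69 [0.3112 0.4459 0.193 ]
t pump_top 0.62 [0.5825 0.2214 0.1899]
t pump_top 0.52 [0.5732 0.6256 0.1882]
t scoop 0.81 [ 0.4202 -0.0019 -0.0019]
t clay_pot 0.7 [ 0.5799 -0.4368 -0.0037]
t jar 0.68 [5.546e-01 4.253e-01 4.000e-04]
w dome 0.57 [0.6558 0.0464 0.0605]
w dome_handle 0.75 [0.6496 0.0449 0.2092]
w scoop 0.94 [ 0.4176 -0.0026 -0.0034]
33.15 [ 0.3804 -0.0155  0.3079] [[0.011, 0.189, 0.982], [-0.002, 0.982, -0.189], [-1.0, 0.0, 0.011]] [-0.25034145 -0.61352062 -0.50142805] -0.0025233228512617366
```

View pics/fin.png

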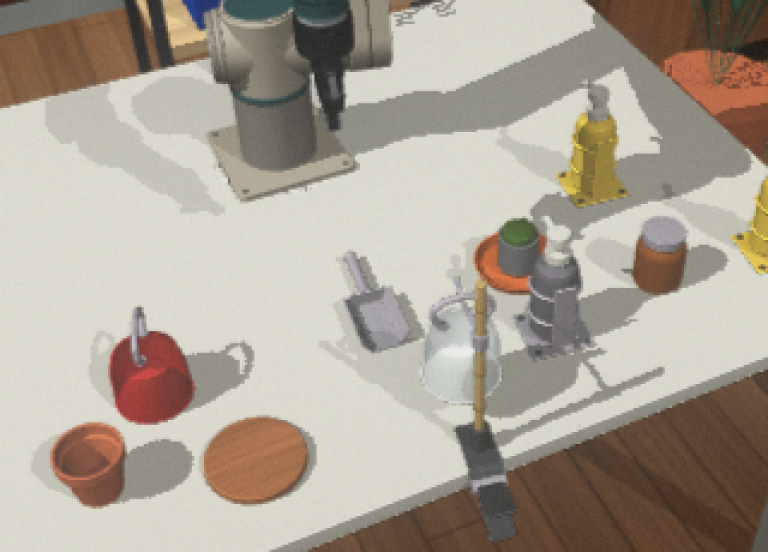

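The final view shows the dome on the hook at (462,350), the pot upright in the saucer at (518,248), the pump head back up at (557,240) and the bystanders where they began. I'm handing in.

```bash
python3 -c "
from plant import close_job; print(close_job())"
```

```text
the job is handed in; nothing more can be done
None
```

The clear dome hangs by its handle on the stake's hook, and the pot stands upright in the saucer. The grey pump was then pressed once and sprang back. I handed the job in at about 33 s of the 67 s allowed; no verdict was reported.

- **Dome:** the last pictures put the handle at about (0.651, 0.045, 0.208), level with the hook seat, and the dome hangs upright.
- **Pot and saucer:** the pot's underside reads about 4 mm above the table, which matches the saucer floor. It is within a few mm of the saucer's centre. The saucer reads where it began, within measuring error.
- **Pump:** the head went down until it stopped at z = 0.178, where the force rose to 18.7 N with no more travel. Afterwards its top read 0.19 again.
- **Bystanders:** the scoop, clay pot and jar read the same positions as at the start, within about 5 mm.
- **Disagreement:** the networks' points put the hook's yaw at about -13°, while my own triangulation gave -9°. I used -11°, and the wire seated at the expected height. No check failed.

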